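# Fold the flap and shut the canister case

## Task

Close up the open grey canister case: push the aluminium flap that stands up inside it down flat over the canisters, and only then push the hinged cover over and press it fully shut. Fingertip pushes are enough and nothing is to be picked up: the case must not be lifted or shoved out of its place, the canisters must stay standing in it, and everything else on the table is left alone.

Things in the scene. Friction and masses are not known exactly. Their poses are not given: they have to be found in the camera images.
- case: grey sheet-steel case, 190 (its x) x 140 (y) x 80 mm high, walls 4 mm, inner floor 7 mm up, open at the top; loose, about 2 kg, rubber feet. Origin under its centre on the table, z up, +x roughly away from the robot (yaw -0.4 to 0.9 rad), +y to the robot's left. A cross wall 53 mm high stands at x = +32 mm. Flap hinged inside the near (-x) wall, cover along the left (+y) rim.
- flap (a joint): angle of the aluminium flap: 0 = folded flat inside the case, 1.57 = upright; stops at 0 and 1.9. 122 mm long, 44 mm wide, 3 mm thick, free edge rolled to 6 mm. It folds away from the robot (case +x) and down. Stiff hinge (0.05 N m friction, about 0.5 N at the edge): it stays where it is left. Folded, its upper face is 62 mm above the table, 18 mm below the rim.
- flap_hinge (a point): middle of the flap's hinge line, which runs along the case's y, at case x = -87.5, y = 0, z = 61 mm.
- flap_edge (a point): middle of the flap's free edge, 119 mm from its hinge; axes turn with the flap (x from the hinge to the edge).
- cover (a joint): angle of the grey cover: 0 = shut, 1.57 = upright, more = leaning outward to the left; stops at 0 and 2.0. 196 mm along the hinge x 144 mm, 4 mm thick, its underside on the hinge line. It swings to the right (case -y) and down. Stiff hinge (0.17 N m friction, about 1.3 N at the edge): it stays where it is left. Shut, its top is 84 mm above the table. The upright flap blocks it.
- cover_hinge (a point): middle of the cover's hinge line, which runs along the case's x, at case x = 0, y = +70, z = 80 mm.
- cover_edge (a point): middle of the cover's free edge on its outer face, 140 mm from the hinge line; axes turn with the cover (-y from the hinge to the edge, z out of the outer face). A 12 mm lip along this edge ends up outside the case's right wall.
- canister_0: white moulded canister, 42 mm across, 44 mm tall, standing loose on the case's inner floor in the near bay, below the flap; origin under its centre. Graspable, but it is to be left in place.
- canister_1: white moulded canister, 42 mm across, 44 mm tall, standing loose on the case's inner floor in the near bay, below the flap; origin under its centre. Graspable, but it is to be left in place.
- canister_2: white moulded canister, 42 mm across, 44 mm tall, standing loose on the case's inner floor in the far bay, which the flap does not cover; origin under its centre. Graspable, but it is to be left in place.
- oil_bottle: small white bottle with a red needle cap, 32 mm across, 90 mm tall; origin under its centre. Bystander.
- girder_load: yellow girder lying flat, 18x140x24 mm, long axis its y; origin under its centre. Bystander.
- spare_track_0: short straight track piece, 56x120x11 mm, long axis its y; origin under its centre. Bystander.
- block_signal: light signal on a post, 30x30x135 mm; origin under its centre. Bystander.
Things that resemble listed ones, but are neither listed nor needed, are in the scene too. What is shaped like the canister_2 but orange is not meant.

How it is judged (in metres and radians):
On the way, in this order (a step that is already met when the one before it is completed fails the run):
1. the flap is folded down flat while the cover is still open (value of joint flap below 0.1 rad and value of joint cover above 1 rad), for 0.2 s.
2. the cover is shut with the flap folded under it (value of joint cover below 0.06 rad and value of joint flap below 0.1 rad), for 0.2 s.
At the end, for the whole second after the job is handed in: Flap within 0.1 rad of flat and cover within 0.06 rad of shut (about 8 mm at its free edge), the case standing still and level within 15 mm of where it was, all three canisters upright on its floor (all of step 2 and distance of case from where it was at the start of the episode below 0.015 m and angle between case's own z axis and vertical below 0.05 rad and linear speed of case below 0.02 m/s and z of each of canister_0, canister_1, canister_2 in the frame of case below 0.02 m and angle between each of canister_0, canister_1, canister_2's own z axis and vertical below 0.3 rad); the robot touches nothing.
It fails at once if the cover is swung well over while the flap still stands (value of joint cover below 1 rad and value of joint flap above 0.3 rad).
It fails at once if the case is lifted, tipped or shoved more than 15 mm (height (world z) of case above 0.012 m or angle between case's own z axis and vertical above 0.12 rad or distance of case from where it was at the start of the episode above 0.015 m).
It fails at once if a canister is lifted or tipped over (z of any of canister_0, canister_1, canister_2 in the frame of case above 0.022 m or angle between any of canister_0, canister_1, canister_2's own z axis and vertical above 0.6 rad).
It fails at once if a bystander is moved more than 20 mm (distance of any of oil_bottle, girder_load, spare_track_0, block_signal from where it was at the start of the episode above 0.02 m).
It also fails if it takes over 53 s, if anything falls off the work surface, if the arm or the gripper's body presses on something with over 40 N, if the wrist force passes 120 N, or if a joint passes its speed limit or range.

## Robot

A 6-joint arm with a two-finger parallel gripper is mounted at the origin on a cart in front of the work surface, level with it; the furniture and walls round the work are solid. World frame = base frame: x ahead of the robot, y to its left, z up, the work surface at z = 0. Lengths are in m, angles in degrees, forces in N, time in s.
With the tool pointing down it reaches from about 0.35 to 0.875 m from the base axis. Payload 4.2 kg.
Tool frame: the origin (TCP) lies midway between the tips of the shut fingers; the grasp point (between the pads) lies 19 mm behind it; z points along the fingers, y is the line along which they close (so a half turn about z gives the same grasp; the last joint's range is limited). The gripper opens to 87 mm and grips with 3 to 60 N. Pads are 19 mm wide; open, the fingers measure 117 mm over their backs; the gripper's body (75 mm by 190 mm) begins 51 mm behind the grasp point.
Start: joints at [78.014, 22.042, 0.453, 0, -68.411, -14.817], TCP at [0.282, 0.558, 0.223] pointing down, gripper open.
Joint ranges: [-179.83, 179.83], [-69.29, 118.12], [-61.27, 80.66], [-181.25, 117.63], [-171.15, -9.14], [-177.46, 177.46]. Speed limits (degrees/s): [159.86, 159.86, 180, 180, 180, 180].

## Interface

Orientations are given as a 3x3 rotation matrix whose columns are the frame's x, y, z axes.
In Python, from station import sensors, eyes, workorder gives the robot as it stands.
- The arm moves only by the tool jog_arm, called after "Emit:" as a command line: name --argument value ..., lists and objects as JSON in quotes. Schema: {"type":"object","properties":{"segments":{"type":"array","items":{"type":"array","items":{"type":"array","items":{"type":"number"},"minItems":7,"maxItems":7},"minItems":1,"maxItems":8},"minItems":1,"maxItems":1},"only":{"type":"string"},"quiet":{"type":"boolean"},"lines":{"type":"string"}},"required":["segments"],"additionalProperties":false}. segments is a list that holds a single list of rows (three levels of brackets), with 1 to 8 rows, each of 7 numbers: the opening from 0.0 (shut) to 1.0 (fully open), then dx, dy, dz in normalised numbers (1 is 0.4 m), then a rotation vector rx, ry, rz in normalised numbers (1 is pi/2 rad); each row is the pose to reach, as a shift and turn from the pose commanded when the call began, along the tool's axes at that moment; what a row does not reach only later rows make up. A row lasts 1/10 s, in which the tool goes at most 0.05 m and 8.59 degrees, less where a joint would pass 70% of its speed; a pose out of reach is approached as far as the arm can. The fingers move at their own pace and stop on an object; the grip force is fixed at half the most. Time passes only in rows, so rows that do not move let the fingers close. The tool returns the time, the measured TCP pose, the force, the opening and the grip force at its end. only (a regular expression) keeps the lines of the reply that match it, lines (a string "A,B") keeps lines A to B, and quiet returns only ok. A shift or turn number past 1, either way, is cut back to 1. Input that does not fit is refused with a message, and nothing moves.
- sensors.sense(): the state, without advancing time (a new reading comes with each control period).
- eyes.capture(name): name is "side" or "top"; returns a dict with "pixels" (420x560x3 uint8, red, green, blue), "z_map" (420x560 float32, m along the optical axis (not along the pixel's ray), 0 where there is no reading), "K" (3x3 intrinsics, pixels), "distortion" ([k1, k2, p1, p2, k3] as OpenCV has them; the pictures are not rectified), "world_from_camera" (4x4, takes a point from camera to world coordinates). Camera axes: x right, y up, looking along -z (the intrinsics and any distortion apply to the point x, -y, -z); pixel columns grow to the right and rows downward; lengths in m; the calibration is good to about 2 mm. A picture is of the moment at which its call begins.
- workorder.finish_job(): hands the job in; it is judged then, once.
The state is a dict: "time_s": time; "joints": joint angles; "joint_velocities": joint speeds; "effort": joint torques, N m; "tcp_pos": TCP position; "ee_rot": TCP orientation; "wrist_force": force on the tool from outside, world axes, zero at the start; "moment": the same for the moment, N m; "gripper_width": opening from 0.0 (shut) to 1.0 (fully open); "gripper_force": force on a finger pad.
Only numpy, scipy, OpenCV 4.12 (cv2) and the standard library are available. Lean on these libraries where they do the work, as an engineer would, in place of code of your own. Each camera call takes 0.05 s, during which the arm holds its last target. There are 200 camera calls.

## Working session

There is one attempt and no reset: what is moved stays moved. The work goes in short steps, Python scripts to look and compute and a tool call to move; the robot and the scene stay as the last step left them, time stands still between calls to the robot, and variables do not carry over. Pictures are saved under pics/ and viewed, at most 10 in all, crops included, and the job is handed in when it is done.

```bash
mkdir -p pics; cat > h.py <<'E'
import numpy as np, cv2
from station import sensors, eyes, workorder
def cloud(c):
    h,w=c["z_map"].shape
    u,v=np.meshgrid(np.arange(w),np.arange(h))
    p=cv2.undistortPoints(np.stack([u,v],-1).reshape(-1,1,2).astype(float),c["K"],np.array(c["distortion"])).reshape(h,w,2)
    z=c["z_map"]
    P=np.stack([p[...,0]*z,-p[...,1]*z,-z],-1)
    T=np.array(c["world_from_camera"])
    W=P@T[:3,:3].T+T[:3,3]
    W[z==0]=np.nan
    return W
E
python3 - <<'E'
from h import *
for n in ("top","side"):
    c=eyes.capture(n); cv2.imwrite(f"pics/{n}0.png",c["pixels"][...,::-1]); np.save(n+"0.npy",cloud(c))
    print(np.array(c["world_from_camera"]).round(3))
print(sensors.sense())
E
```

```text
[[ 0.     0.989 -0.147  0.575]
 [-1.     0.002  0.011  0.072]
 [ 0.011  0.147  0.989  0.942]
 [ 0.     0.     0.     1.   ]]
[[ 0.999  0.035 -0.017  0.685]
 [-0.038  0.804 -0.593 -0.478]
 [-0.007  0.594  0.805  0.828]
 [ 0.     0.     0.     1.   ]]
{'time_s': 0.1, 'joints': array([ 7.80150120e+01,  2.20858506e+01,  3.89760606e-01, -2.62482325e-02,
       -6.84109749e+01, -1.48183111e+01]), 'joint_velocities': array([ 0.01072862, -0.12988124,  0.18603379,  0.08946877,  0.08283684,
       -0.03566803]), 'effort': array([-1.47216042e-04, -3.91687489e+01,  1.87936127e+01,  4.23192099e+00,
        1.34420747e-02, -6.97185192e-05]), 'tcp_pos': array([0.28155445, 0.55740281, 0.2215866 ]), 'ee_rot': array([[ 8.92483679e-01, -4.51078967e-01, -8.04718687e-04],
       [-4.51079680e-01, -8.92481987e-01, -1.73940943e-03],
       [ 6.64140757e-05,  1.91538677e-03, -9.99998163e-01]]), 'wrist_force': array([-0.00477876, -0.26244896,  0.67017615]), 'moment': array([0.03440737, 0.00898413, 0.04938384]), 'gripper_force': 0.0, 'gripper_width': 0.9963985756046106}
```

View pics/top0.png

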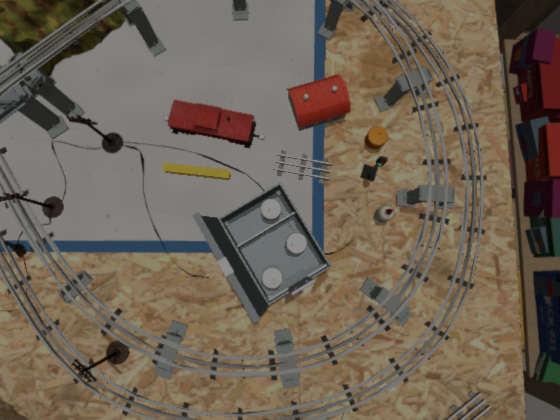

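View pics/side0.png

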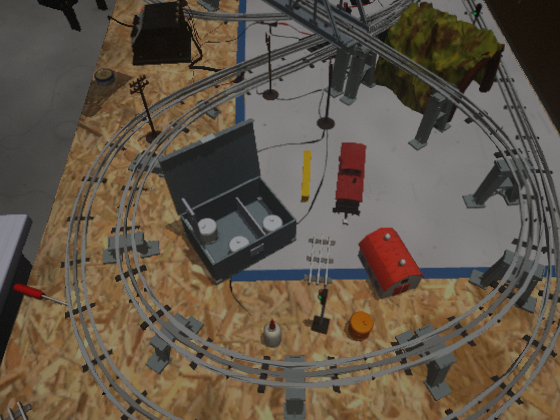

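The top view shows the case near (270,245): cover hinged on its left from (200,215) to (260,318), near canisters at (296,243) and (271,278), far canister at (271,208). The side view has the case at (225,215). Lookalikes: the orange can (376,137) is not the white canister; the canisters inside the case are the right ones. I'll check this in a close crop and measure the case.

```bash
python3 - <<'E'
from h import *
a=cv2.imread("pics/side0.png")[110:300,140:320]; b=cv2.imread("pics/top0.png")[170:330,180:350]
a=cv2.resize(a,(400,420),interpolation=3); b=cv2.resize(b,(400,376),interpolation=3); b=cv2.copyMakeBorder(b,0,44,0,0,0)
cv2.imwrite("pics/crop.png",np.hstack([a,b]))
T=np.load("top0.npy");S=np.load("side0.npy")
for u,v in [(296,243),(271,278),(271,208),(386,213),(370,173),(200,172),(302,168)]: print("top",u,v,T[v,u].round(3))
# rim fit
P=np.concatenate([T.reshape(-1,3),S.reshape(-1,3)])
c=T[243,296][:2]
near=P[(np.abs(P[:,0]-.53)<.25)&(np.abs(P[:,1]-.13)<.25)]
R=near[np.abs(near[:,2]-.08)<.004]; print(len(R))
r=cv2.minAreaRect(R[:,:2].astype(np.float32)*1000);print(r,cv2.boxPoints(r))
# tracks heights
for n,A in(("T",T),("S",S)):
  for (v,u) in ([(370,210),(362,250),(300,100),(190,440)] if n=="T" else []): 
    w=A[v-6:v+7,u-6:u+7,2]; print(n,u,v,A[v,u].round(3),np.nanmax(w).round(3))
for x in np.arange(-.1,1.3,.1):
  print(round(x,1),[ (lambda q: round(float(q.max()),2) if len(q) else None)(P[(abs(P[:,0]-x)<.05)&(abs(P[:,1]-y)<.05)][:,2]) for y in np.arange(.6,-.6,-.1)])
E
```

```text
top 296 243 [0.623 0.026 0.049]
top 271 278 [0.555 0.075 0.051]
top 271 208 [0.693 0.076 0.048]
top 386 213 [ 0.682 -0.151  0.061]
top 370 173 [ 0.773 -0.133  0.01 ]
top 200 172 [0.771 0.223 0.023]
top 302 168 [0.784 0.011 0.005]
1552
((621.7513427734375, 70.79202270507812), (197.2964324951172, 145.17617797851562), 31.04615592956543) [[499.79855   82.10634 ]
 [574.67     -42.273663]
 [743.7041    59.477707]
 [668.8327   183.85771 ]]
T 210 370 [0.382 0.191 0.05 ] 0.054
T 250 362 [ 0.387  0.118 -0.001] 0.061
T 100 300 [ 0.508  0.427 -0.   ] 0.037
T 440 190 [ 0.725 -0.255  0.078] 0.093
-0.1 [None, None, None, None, None, None, None, None, None, None, None, None]
0.0 [None, None, None, None, None, None, None, None, None, None, None, None]
0.1 [None, None, None, None, 0.0, 0.0, 0.0, -0.02, None, None, None, None]
0.2 [0.03, 0.31, 0.0, 0.0, 0.0, 0.01, 0.02, 0.02, 0.0, 0.01, None, None]
0.3 [0.25, 0.32, 0.02, 0.02, 0.02, 0.02, 0.02, 0.02, 0.02, 0.02, 0.02, None]
0.4 [0.01, 0.02, 0.18, 0.05, 0.06, 0.06, 0.07, 0.07, 0.02, 0.02, 0.01, None]
0.5 [0.02, 0.03, 0.04, 0.04, 0.01, 0.23, 0.19, 0.08, 0.08, 0.02, 0.01, None]
0.6 [0.03, 0.03, 0.03, 0.01, 0.23, 0.23, 0.19, 0.01, 0.09, 0.08, 0.02, None]
0.7 [0.18, 0.18, 0.01, 0.01, 0.23, 0.08, 0.08, 0.07, 0.09, 0.09, 0.02, None]
0.8 [0.23, 0.01, 0.18, 0.03, 0.09, 0.07, 0.02, 0.14, 0.1, 0.1, 0.02, None]
0.9 [0.22, 0.17, 0.01, 0.07, 0.09, 0.07, 0.09, 0.09, 0.11, 0.1, 0.02, None]
1.0 [0.18, 0.16, 0.15, 0.01, 0.01, 0.01, 0.07, 0.11, 0.11, 0.03, 0.01, None]
1.1 [0.19, 0.19, 0.15, 0.15, 0.14, 0.06, 0.12, 0.12, 0.11, 0.02, 0.01, None]
1.2 [0.19, 0.19, 0.17, 0.14, 0.14, 0.13, 0.13, 0.12, 0.01, 0.01, 0.01, None]
```

View pics/crop.png

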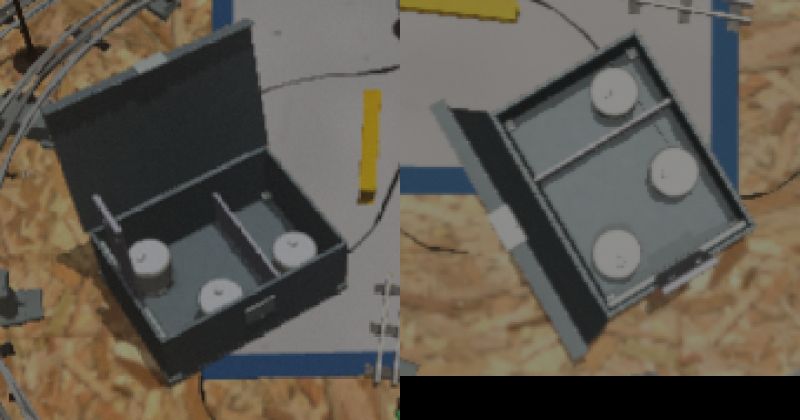

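The crop confirms the case: three white canisters (two in the near bay, one in the far bay), the flap standing by the near wall around crop (685,272)/(105,215), and the cover leaning left. Next I'll measure the joint angles in the case frame.

```bash
cat >> h.py <<'E'
C=np.array([.6218,.0708,0]); Y=np.radians(31.05)
ex=np.array([np.cos(Y),np.sin(Y),0]); ey=np.array([-np.sin(Y),np.cos(Y),0]); RC=np.stack([ex,ey,[0,0,1]],1)
def loc(P): return (P-C)@RC
E
python3 - <<'E'
from h import *
for n in("top0.npy","side0.npy"):
    L=loc(np.load(n).reshape(-1,3)); L=L[~np.isnan(L[:,0])]
    f=L[(abs(L[:,1])<.04)&(L[:,2]>.09)&(L[:,2]<.2)&(L[:,0]>-.14)&(L[:,0]<.05)]
    print(n,"flap",len(f)); 
    for z in np.arange(.09,.2,.01):
        q=f[abs(f[:,2]-z)<.005]
        if len(q): print(round(z,3),np.median(q,0).round(4),q[:,0].min().round(3),q[:,0].max().round(3),q[:,1].min().round(3),q[:,1].max().round(3))
    c=L[(abs(L[:,0])<.08)&(L[:,2]>.1)&(L[:,1]>.05)&(L[:,1]<.2)]
    print("cover",len(c))
    for z in np.arange(.1,.25,.02):
        q=c[abs(c[:,2]-z)<.005]
        if len(q): print(round(z,3),np.median(q,0).round(4))
    r=L[(abs(L[:,2]-.08)<.004)]
    for nm,m in (("x-",(abs(L[:,0]+.095)<.015)&(abs(L[:,1])<.06)),("x+",(abs(L[:,0]-.095)<.015)&(abs(L[:,1])<.06)),("y-",(abs(L[:,1]+.07)<.015)&(abs(L[:,0])<.08)),("y+",(abs(L[:,1]-.07)<.015)&(abs(L[:,0])<.08))):
        q=L[m&(abs(L[:,2]-.08)<.003)]; print(nm,len(q),np.percentile(q,[5,50,95],axis=0)[:,:2].round(4).tolist() if len(q) else 0)
def tool(): 
    s=sensors.sense(); print(s["tcp_pos"],s["ee_rot"])
for u in [(-.0,-.0)]: pass
E
```

```text
top0.npy flap 218
0.09 [-0.0862  0.0032  0.0925] -0.086 -0.085 -0.016 0.016
0.1 [-0.0865 -0.0048  0.1014] -0.087 -0.085 -0.02 0.019
0.11 [-0.0869  0.0045  0.1113] -0.087 -0.086 -0.021 0.02
0.12 [-0.0873 -0.0052  0.1221] -0.088 -0.086 -0.022 0.021
0.13 [-0.0876 -0.0031  0.1294] -0.088 -0.086 -0.021 0.017
0.14 [-0.0879  0.002   0.1396] -0.088 -0.086 -0.022 0.019
0.15 [-0.0884 -0.001   0.1504] -0.089 -0.087 -0.022 0.02
0.16 [-0.0886 -0.0035  0.1591] -0.089 -0.087 -0.02 0.019
0.17 [-0.089   0.0004  0.1687] -0.089 -0.089 -0.022 0.017
0.18 [-0.0917 -0.0017  0.1825] -0.095 -0.089 -0.023 0.021
0.19 [-0.0917 -0.0013  0.1854] -0.093 -0.09 -0.013 0.018
cover 1840
0.1 [-0.0042  0.072   0.1021]
0.12 [-0.003   0.0747  0.1198]
0.14 [-0.0099  0.0778  0.1394]
0.16 [-0.0034  0.081   0.1602]
0.18 [0.0021 0.084  0.1797]
0.22 [-0.0007  0.089   0.2231]
x- 83 [[-0.094, -0.0556], [-0.0921, 0.0213], [-0.0901, 0.0555]]
x+ 132 [[0.0921, -0.0536], [0.0938, 0.002], [0.0959, 0.0551]]
y- 179 [[-0.0723, -0.0713], [-0.0001, -0.0694], [0.0716, -0.0676]]
y+ 204 [[-0.069, 0.0647], [-0.0016, 0.0668], [0.0694, 0.0689]]
s
[... 370 characters left out ...]
.0931 -0.0134  0.1507] -0.095 -0.091 -0.023 0.01
0.16 [-0.0935 -0.0081  0.1595] -0.095 -0.091 -0.023 0.022
0.17 [-0.0933 -0.0216  0.1684] -0.094 -0.091 -0.023 -0.019
0.18 [-0.0941 -0.0034  0.1807] -0.097 -0.091 -0.023 0.023
cover 4078
0.1 [-0.0021  0.0732  0.1022]
0.12 [-0.0073  0.076   0.1199]
0.14 [0.0013 0.0801 0.14  ]
0.16 [-0.0047  0.0832  0.1598]
0.18 [-0.0046  0.0863  0.1801]
0.2 [-0.0021  0.0893  0.2003]
0.22 [-0.0039  0.0896  0.2224]
x- 103 [[-0.0962, -0.0519], [-0.0942, -0.0033], [-0.0907, 0.0534]]
x+ 91 [[0.089, -0.0536], [0.0909, 0.0], [0.093, 0.0534]]
y- 143 [[-0.0739, -0.0712], [-0.0096, -0.0692], [0.0694, -0.0666]]
y+ 237 [[-0.062, 0.0646], [-0.0005, 0.0687], [0.0719, 0.0716]]
```

Careful with the scale: shifts go in shares of 0.4 m and turns go in shares of pi/2 rad. That gives: -0.07 m is -0.175, -0.05 m is -0.125, 32 degrees is 0.3556.

```bash
cat > d.py <<'E'
import sys
from h import *
s=sensors.sense(); R=s["ee_rot"]; p=s["tcp_pos"]; print("t",s["time_s"],"local",loc(p).round(4),"F",s["wrist_force"].round(1))
Rt=np.stack([-ey,-ex,[0,0,-1]],1)
rv=cv2.Rodrigues(R.T@Rt)[0].ravel()*180/np.pi; print("rot",rv.round(2))
for a in sys.argv[1:]:
    t=C+RC@np.array(eval(a)); print(a,"d",(R.T@(t-p)).round(4),"after-rot d",(Rt.T@(t-p)).round(4))
E
```

Emit:
jog_arm --segments '[[[0,0,0,-0.125,0,0,0],[0,0,0,-0.175,0,0,0.0889],[0,0,0,-0.175,0,0,0.1778],[0,0,0,-0.175,0,0,0.2667],[0,0,0,-0.175,0,0,0.3556],[0,0,0,-0.175,0,0,0.3556]]]'

```text
time_s: 0.7
tcp_pos: [0.2816, 0.5576, 0.2919]
ee_rot: [[0.518, -0.855, -0.001], [-0.855, -0.518, -0.001], [0.001, 0.001, -1.0]]
wrist_force: [-0.0, -0.2, 0.8]
gripper_width: 0.541
gripper_force: 0.0
```

```bash
python3 d.py "[-.14,-.01,.29]" "[-.14,-.01,.16]"
```

```text
t 0.7 local [-0.0403  0.5925  0.2919] F [-0.  -0.2  0.8]
rot [ 0.06 -0.04  0.16]
[-.14,-.01,.29] d [0.6022 0.1013 0.0024] after-rot d [0.6025 0.0997 0.0019]
[-.14,-.01,.16] d [0.6021 0.1012 0.1324] after-rot d [0.6025 0.0997 0.1319]
```

To row units: 0.36 m is 0.9, 0.31 m is 0.775.

Emit:
jog_arm --segments '[[[0,0.1,0.05,0,0,0,0],[0,0.2,0.125,0,0,0,0],[0,0.3,0.2,0,0,0,0],[0,0.4,0.25,0,0,0,0],[0,0.525,0.25,0,0,0,0],[0,0.65,0.25,0,0,0,0],[0,0.775,0.25,0,0,0,0],[0,0.9,0.25,0,0,0,0]]]'

```text
time_s: 1.5
tcp_pos: [0.383, 0.1963, 0.2928]
ee_rot: [[0.522, -0.853, 0.001], [-0.853, -0.522, 0.001], [-0.0, -0.001, -1.0]]
wrist_force: [1.1, 1.3, -0.0]
gripper_width: 0.006
gripper_force: 0.0
```

Emit:
jog_arm --segments '[[[0,0.125,0,0,0,0,0],[0,0.25,0,0,0,0,0],[0,0.375,0,0,0,0,0],[0,0.5,0,0,0,0,0],[0,0.6,0,0,0,0,0],[0,0.6,0,0,0,0,0]]]'

```text
time_s: 2.1
tcp_pos: [0.5085, -0.0107, 0.2915]
ee_rot: [[0.516, -0.857, -0.002], [-0.857, -0.516, -0.001], [0.0, 0.002, -1.0]]
wrist_force: [0.0, 1.0, -1.0]
gripper_width: 0.001
gripper_force: 0.0
```

```bash
python3 d.py "[-.14,-.01,.16]"
```

```text
t 2.1 local [-0.1391 -0.0114  0.2915] F [ 0.  1. -1.]
rot [ 0.11 -0.01 -0.01]
[-.14,-.01,.16] d [-0.0014  0.0006  0.1315] after-rot d [-0.0014  0.0009  0.1315]
```

To row units: 0.132 m is 0.33, 0.12 m is 0.3.

Emit:
jog_arm --segments '[[[0,0,0,0.1,0,0,0],[0,0,0,0.2,0,0,0],[0,0,0,0.3,0,0,0],[0,0,0,0.33,0,0,0],[0,0,0,0.33,0,0,0]]]'

```text
time_s: 2.6
tcp_pos: [0.506, -0.0071, 0.1593]
ee_rot: [[0.52, -0.854, -0.004], [-0.854, -0.52, -0.001], [-0.001, 0.004, -1.0]]
wrist_force: [-0.8, -0.1, 0.1]
gripper_width: 0.002
gripper_force: 0.0
```

Emit:
jog_arm --segments '[[[0,0,-0.025,0,0,0,0],[0,0,-0.05,0,0,0,0],[0,0,-0.075,0,0,0,0],[0,0,-0.1,0.005,0,0,0],[0,0,-0.125,0.01,0,0,0],[0,0,-0.15,0.02,0,0,0]]]'

```text
time_s: 3.2
tcp_pos: [0.5594, 0.0244, 0.1526]
ee_rot: [[0.518, -0.855, 0.001], [-0.855, -0.518, 0.0], [0.0, -0.001, -1.0]]
wrist_force: [-0.2, -0.5, 0.8]
gripper_width: 0.007
gripper_force: 0.2
```

```bash
python3 d.py
python3 - <<'E'
from h import *
c=eyes.capture("side"); cv2.imwrite("pics/s1.png",cv2.resize(c["pixels"][60:300,100:400,::-1],(750,600)))
E
```

```text
t 3.2 local [-0.0774 -0.0075  0.1526] F [-0.2 -0.5  0.8]
rot [-0.04 -0.01  0.16]
```

View pics/s1.png

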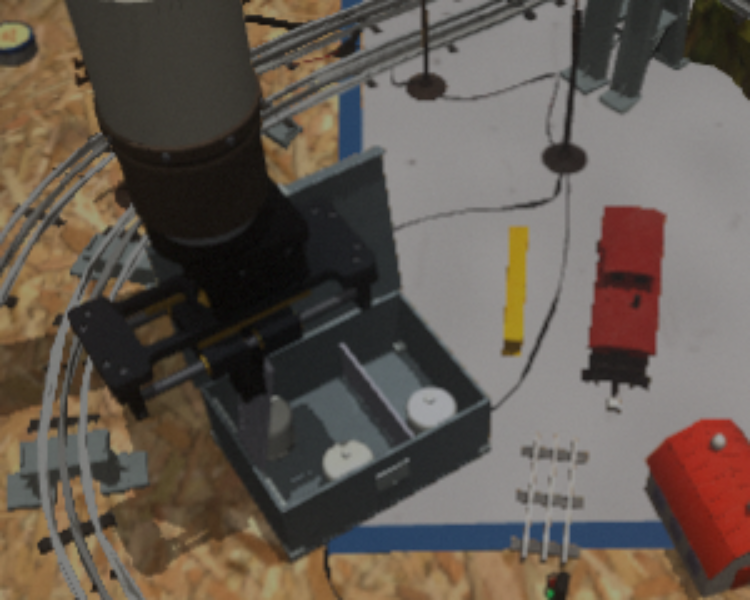

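The side view shows the shut fingers at (265,375) behind the flap, which leans forward over the near canister at (280,420). The cover is untouched. I'll continue the arc.

To row units: -0.074 m is -0.185, 0.066 m is 0.165.

Emit:
jog_arm --segments '[[[0,0,-0.035,0.005,0,0,0],[0,0,-0.07,0.015,0,0,0],[0,0,-0.0975,0.0325,0,0,0],[0,0,-0.1225,0.055,0,0,0],[0,0,-0.1425,0.08,0,0,0],[0,0,-0.1625,0.1075,0,0,0],[0,0,-0.175,0.1375,0,0,0],[0,0,-0.185,0.165,0,0,0]]]'

```text
time_s: 4.05
tcp_pos: [0.6217, 0.0624, 0.0851]
ee_rot: [[0.518, -0.855, -0.001], [-0.855, -0.518, -0.0], [-0.0, 0.001, -1.0]]
wrist_force: [-1.1, 0.7, 0.9]
gripper_width: 0.007
gripper_force: 0.1
```

Emit:
jog_arm --segments '[[[0,0,-0.005,0.02,0,0,0],[0,0,-0.0075,0.04,0,0,0],[0,0,-0.0075,0.055,0,0,0],[0,0,-0.0075,0.0625,0,0,0],[0,0,-0.0075,0.065,0,0,0],[0,0,-0.0075,0.065,0,0,0]]]'

```text
time_s: 4.65
tcp_pos: [0.6241, 0.0637, 0.0628]
ee_rot: [[0.519, -0.855, 0.001], [-0.855, -0.519, -0.0], [0.001, -0.0, -1.0]]
wrist_force: [-4.5, -0.1, 9.0]
gripper_width: 0.006
gripper_force: 4.5
```

```bash
python3 d.py
```

```text
t 4.65 local [-0.0017 -0.0073  0.0628] F [-4.5 -0.1  9. ]
rot [-0.02 -0.03  0.18]
```

To row units: -0.23 m is -0.575, -0.22 m is -0.55.

Emit:
jog_arm --segments '[[[0,0,0,0,0,0,0],[0,0,0,0,0,0,0],[0,0,0,-0.1,0,0,0],[0,0,0,-0.2,0,0,0],[0,0,0,-0.3,0,0,0],[0,0,0,-0.425,0,0,0],[0,0,0,-0.55,0,0,0],[0,0,0,-0.575,0,0,0]]]'

```text
time_s: 5.45
tcp_pos: [0.6268, 0.0638, 0.299]
ee_rot: [[0.518, -0.855, 0.014], [-0.855, -0.518, 0.002], [0.005, -0.014, -1.0]]
wrist_force: [-0.1, 0.6, 0.8]
gripper_width: 0.001
gripper_force: 0.0
```

Emit:
jog_arm --segments '[[[0,-0.125,0,0,0,0,0],[0,-0.25,0,0,0,0,0],[0,-0.375,0,0,0,0,0],[0,-0.375,0,0,0,0,0]]]'

```text
time_s: 5.85
tcp_pos: [0.5439, 0.196, 0.2908]
ee_rot: [[0.523, -0.852, 0.0], [-0.852, -0.523, 0.002], [-0.001, -0.001, -1.0]]
wrist_force: [0.1, -0.4, 0.6]
gripper_width: 0.004
gripper_force: 0.0
```

```bash
python3 d.py "[0,.14,.29]" "[0,.14,.19]"
python3 - <<'E'
from h import *
for n in("top","side"):
    L=loc(cloud(eyes.capture(n)).reshape(-1,3))
    f=L[(abs(L[:,1])<.018)&(L[:,0]>-.08)&(L[:,0]<.035)&(L[:,2]<.15)]
    for x in(-.07,-.05,-.03,-.01,.01,.025):
        q=f[abs(f[:,0]-x)<.006]; print(n,x,len(q),np.median(q[:,2]).round(4) if len(q) else "")
    f=L[(abs(L[:,0])<.08)&(L[:,1]>.06)&(L[:,1]<.1)&(L[:,2]>.1)&(L[:,2]<.22)]
    if len(f)>50:
        k=np.polyfit(f[:,2],f[:,1],1); print("cover",np.pi/2+np.arctan(k[0]))
E
```

```text
t 5.85 local [-0.0022  0.1474  0.2908] F [ 0.1 -0.4  0.6]
rot [-0.05  0.07  0.5 ]
[0,.14,.29] d [ 0.0074 -0.0021  0.0008] after-rot d [ 0.0074 -0.0022  0.0008]
[0,.14,.19] d [ 0.0076 -0.002   0.1008] after-rot d [ 0.0074 -0.0022  0.1008]
top -0.07 120 0.0631
top -0.05 117 0.0636
top -0.03 118 0.0635
top -0.01 116 0.0635
top 0.01 115 0.063
top 0.025 117 0.063
cover 1.7273611634272652
side -0.07 159 0.0597
side -0.05 155 0.0596
side -0.03 118 0.061
side -0.01 98 0.0611
side 0.01 138 0.0599
side 0.025 179 0.0577
cover 1.73323790489866
```

The flap is flat (about 62 mm high all along) and the cover is still at 1.73 rad. Next is pushing the cover.

To row units: 0.087 m is 0.2175, 0.08 m is 0.2.

Emit:
jog_arm --segments '[[[0,0,0,0.1125,0,0,0],[0,0,0,0.2125,0,0,0],[0,0,0,0.215,0,0,0],[0,0.05,0,0.215,0,0,0],[0,0.0875,0,0.215,0,0,0],[0,0.125,0,0.215,0,0,0],[0,0.1625,0,0.215,0,0,0],[0,0.2,0,0.2175,0,0,0]]]'

```text
time_s: 6.75
tcp_pos: [0.5892, 0.1227, 0.2046]
ee_rot: [[0.518, -0.856, 0.002], [-0.856, -0.518, 0.001], [0.0, -0.002, -1.0]]
wrist_force: [-0.4, 0.7, 0.7]
gripper_width: 0.007
gripper_force: 0.6
```

Emit:
jog_arm --segments '[[[0,0.0375,0,0,0,0,0],[0,0.08,0,0.0125,0,0,0],[0,0.12,0,0.0325,0,0,0],[0,0.1525,0,0.055,0,0,0],[0,0.185,0,0.0825,0,0,0]]]'

```text
time_s: 7.25
tcp_pos: [0.6268, 0.0591, 0.1696]
ee_rot: [[0.518, -0.856, -0.0], [-0.856, -0.518, -0.0], [0.0, 0.0, -1.0]]
wrist_force: [-1.0, -0.8, 0.3]
gripper_width: 0.003
gripper_force: 0.3
```

```bash
python3 d.py "[-.002,-.026,.146]" "[-.002,-.04,.116]" "[-.002,-.044,.095]" "[-.002,-.046,.082]"
```

```text
t 7.25 local [-0.0017 -0.0127  0.1696] F [-1.  -0.8  0.3]
rot [ 0.03 -0.01  0.13]
[-.002,-.026,.146] d [0.0133 0.0003 0.0236] after-rot d [0.0133 0.0003 0.0236]
[-.002,-.04,.116] d [0.0273 0.0003 0.0536] after-rot d [0.0273 0.0003 0.0536]
[-.002,-.044,.095] d [0.0313 0.0003 0.0746] after-rot d [0.0313 0.0003 0.0746]
[-.002,-.046,.082] d [0.0333 0.0003 0.0876] after-rot d [0.0333 0.0003 0.0876]
```

To row units: 0.085 m is 0.2125, 0.081 m is 0.2025.

Emit:
jog_arm --segments '[[[0,0.02,0,0.03,0,0,0],[0,0.035,0,0.06,0,0,0],[0,0.0525,0,0.095,0,0,0],[0,0.0675,0,0.1325,0,0,0],[0,0.075,0,0.16,0,0,0],[0,0.08,0,0.1875,0,0,0],[0,0.085,0,0.2025,0,0,0],[0,0.0875,0,0.2125,0,0,0]]]'

```text
time_s: 8.05
tcp_pos: [0.6443, 0.0304, 0.0848]
ee_rot: [[0.518, -0.855, -0.001], [-0.855, -0.518, -0.0], [-0.0, 0.001, -1.0]]
wrist_force: [0.0, 0.5, -0.4]
gripper_width: 0.007
gripper_force: 0.2
```

Emit:
jog_arm --segments '[[[0,0,0,0.005,0,0,0],[0,0,0,0.0075,0,0,0],[0,0,0,0.0075,0,0,0],[0,0,0,0.0075,0,0,0]]]'

```text
time_s: 8.45
tcp_pos: [0.6444, 0.0304, 0.0844]
ee_rot: [[0.519, -0.855, 0.001], [-0.855, -0.519, -0.0], [0.001, -0.001, -1.0]]
wrist_force: [-2.9, -0.5, 5.2]
gripper_width: 0.007
gripper_force: 2.8
```

```bash
python3 d.py
```

```text
t 8.45 local [-0.0015 -0.0463  0.0844] F [-2.9 -0.5  5.2]
rot [-0.03 -0.04  0.19]
```

Contact is at 84.4 mm with 5 N. I'll press slightly harder, then retract and look.

To row units: 0.0015 m is 0.0038, 0.001 m is 0.0025.

Emit:
jog_arm --segments '[[[0,0,0,0.0025,0,0,0],[0,0,0,0.0038,0,0,0],[0,0,0,0.0038,0,0,0]]]'

```text
time_s: 8.75
tcp_pos: [0.6445, 0.0304, 0.0843]
ee_rot: [[0.519, -0.855, 0.001], [-0.855, -0.519, -0.001], [0.001, -0.001, -1.0]]
wrist_force: [-5.2, -0.1, 11.2]
gripper_width: 0.004
gripper_force: 5.5
```

Emit:
jog_arm --segments '[[[0,0,0,-0.1,0,0,0],[0,0,0,-0.2,0,0,0],[0,0,0,-0.3,0,0,0],[0,-0.1,0,-0.375,0,0,0],[0,-0.2,0,-0.425,0,0,0],[0,-0.3,0.05,-0.45,0,0,0],[0,-0.4,0.1,-0.45,0,0,0],[0,-0.5,0.15,-0.45,0,0,0]]]'

```text
time_s: 9.55
tcp_pos: [0.4883, 0.1715, 0.262]
ee_rot: [[0.518, -0.855, 0.002], [-0.855, -0.518, 0.002], [-0.0, -0.003, -1.0]]
wrist_force: [0.9, 1.0, 0.2]
gripper_width: 0.006
gripper_force: 0.0
```

```bash
python3 - <<'E'
from h import *
for n in("top","side"):
    c=eyes.capture(n); L=loc(cloud(c).reshape(-1,3))
    if n=="side": cv2.imwrite("pics/s2.png",cv2.resize(c["pixels"][100:300,120:400,::-1],(700,500)))
    f=L[(abs(L[:,0])<.09)&(abs(L[:,1])<.066)&(L[:,2]<.13)&(L[:,2]>.06)]
    print(n,len(f)); 
    if len(f): k=np.polyfit(f[:,1],f[:,2],1); print("cover slope",k)
    g=L[(abs(L[:,2]-.084)<.004)&(abs(L[:,0])<.14)&(abs(L[:,1])<.11)]; print(cv2.minAreaRect((g[:,:2]*1000).astype(np.float32)))
E
```

```text
top 6624
cover slope [-0.00258482  0.08501679]
((0.9932632446289062, -2.1626968383789062), (149.9608612060547, 196.54786682128906), 89.78265380859375)
side 4802
cover slope [0.0006805  0.08307261]
((-1.1886367797851562, -2.2501754760742188), (149.0592041015625, 196.8340301513672), 89.33617401123047)
```

View pics/s2.png

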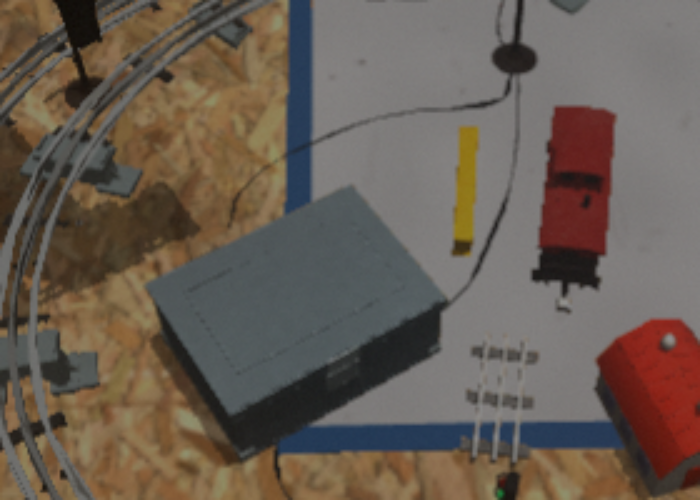

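The picture shows the cover shut flat on the case at (300,300), with the case in place and the arm clear.

Emit:
jog_arm --segments '[[[0,0,0,0,0,0,0],[0,0,0,0,0,0,0]]]'

```text
time_s: 9.85
tcp_pos: [0.4901, 0.1704, 0.2614]
ee_rot: [[0.518, -0.856, 0.001], [-0.856, -0.518, 0.0], [0.0, -0.001, -1.0]]
wrist_force: [0.7, -0.6, 0.1]
gripper_width: 0.005
gripper_force: 0.0
```

```bash
python3 -c "
from station import workorder; print(workorder.finish_job())"
```

```text
the job is handed in; nothing more can be done
None
```

I folded the flap flat, then shut the cover flush over it, and handed the job in at about 10 s; the hand-in returned no verdict, but the last camera check showed the cover flat at about 84 mm and the case in place.

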